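Ease the spring clip off a tape-unwind spindle

ROBOT

A 6-joint arm with a two-finger parallel gripper is mounted at the origin on the work surface. World frame = base frame: x ahead of the robot, y to its left, z up, the work surface at z = 0. Lengths are in m, angles in rad, forces in N, time in s.
With the tool pointing down it reaches from about 0.35 to 0.85 m from the base axis. Payload 8.1 kg.
Tool frame: the origin (TCP) lies on the centre line of the jaws, within the pads' length; the fingertips stand robot.tips_ahead ahead of it and the grasp point (between the pads) lies 8 mm behind it (robot.tips_ahead is the distance from the TCP to the fingertips, in m); z points along the fingers, y is the direction in which the jaws open and shut (so a half turn about z gives the same grasp; the last joint's range is limited). The gripper opens to 93 mm and grips with 3 to 60 N. Pads are 15 mm wide; open, the fingers measure 128 mm over their backs; the gripper's body (75 mm by 188 mm) begins 65 mm behind the grasp point.
Start: joints at [-1.231, 0.13, 1.488, -0, 1.523, -0.085], TCP at [0.247, -0.547, 0.2] pointing down, gripper open.
Joint ranges: [-2.96, 2.96], [-0.89, 2.26], [0.02, 2.5], [-1.34, 4.48], [0, 2.73], [-2.66, 2.66]. Speed limits (rad/s): [2.39, 2.39, 2.79, 3.14, 3.14, 3.14].

INTERFACE

Orientations are given as a rotation vector (axis times angle).
In Python, from plant import monitor, eyes, job, robot gives the robot as it stands.
- The arm moves only by the tool servo_tool, never from a script. Its argument "plan" is a list that holds one entry, the list of rows, each a list of 7 numbers: the closure, from -1 (fully open) to 1 (shut), so that 0 is half open, then the shift along the world's x, y, z in mm, then the turn, a rotation vector about the world's x, y, z in rad. In form: [[[hand, dx, dy, dz, ax, ay, az], ...]]. A call has 1 to 12 rows; each row shifts and turns the commanded pose from where the row before left it; what a row does not reach is not made up. A row lasts 1/10 s, in which the tool goes at most 50 mm and 8.59 degrees, less where a joint would pass 70% of its speed; a pose out of reach is approached as far as the arm can. A call with a gripper value outside its range is refused whole. The fingers move at their own pace and stop on an object; "force" is the grip in N (left out, the last holds). Time passes only in rows, so rows that do not move let the fingers close. It gives the time, the measured TCP pose, the force and the opening at its end, in the units of the state.
- monitor.read_state(): the state, without advancing time (a new reading comes with each control period).
- eyes.read_camera(name): name is "side" or "top" or "wrist"; returns the picture (400x640x3 uint8, red, green, blue); there is no depth.
- eyes.camera_info(name): a dict with "mtx" (3x3 intrinsics, pixels), "D" ([k1, k2, p1, p2, k3] as OpenCV has them; the pictures are not rectified), "R" (3x3) and "t" (3): a world point X has camera coordinates R X + t. Camera axes: x right, y down, z forward; pixel columns grow to the right and rows downward; lengths in m; the calibration is good to about 2 mm. A picture is of the moment at which its call begins: read the wrist's pose just before it. camera_info takes no time and is no camera call; for the wrist camera it gives the pose at the moment of the call.
- job.close_job(): hands the job in, once; it reports no verdict.
The state is a dict: "t": time; "q": joint angles; "dq": joint speeds; "joint_torque": joint torques, N m; "tool_pos": TCP position; "orientation": TCP orientation; "force": force on the tool from outside, world axes, zero at the start; "wrist_torque": the same for the moment, N m; "opening": finger opening in m.
Only numpy, scipy, OpenCV 4.12 (cv2) and the standard library are available. Lean on these libraries where they do the work, as an engineer would, in place of code of your own. Each camera call takes 0.05 s, during which the arm holds its last target. There are 200 camera calls.

TASK

The sample tape on the unwind stand is due for changing, so take off the spring clip that keeps it on its spindle: slide the wedge along the top of the spindle, from its free end, under the clip's bow until the clip has spread and rides up on the thick of the blade, feeling your way so that you never force spindle or clip with more than 20 N. Do not pull the clip off with the fingers or let it fly away; lift it clear, and lay both clip and wedge down inside the aluminium tray, nothing over its rim. Leave the other things on the bench where they are.

Things in the scene. Friction and masses are not known exactly. Their poses are not given: they have to be found in the camera images.
- stand: tape-unwind stand, fixed: grey foot 110 (x) x 179 mm (y = -75 to +104), 12 mm high, aluminium upright at the rear (+y), and a level round spindle, axis at x = 0, z = 85 mm, along y, that carries a roll of sample tape (80 mm across, y = +45 to +75) and sticks out free towards -y. Origin on the foot's underside, z up; levelling feet hold it 8 to 20 mm off the bench.
- spindle_end (a point): centre of the spindle's free end face (stand frame 0, -67, 85 mm), axes as the stand's. From here to y = -37 the spindle is plain steel, 18 mm in diameter, its end rim bevelled over 4 mm
- groove (a point): middle of the clip's groove on the spindle's axis (stand frame 0, -30.5, 85 mm), axes as the stand's. The groove, y = -37 to -24, is 13 mm in diameter; behind it a sleeve, 18 mm like the steel end, runs to y = +38, where the 26 mm boss of the roll begins. The groove's walls keep the clip from moving along the spindle until it is raised about 15 mm
- clip: spring clip of bent steel strip, 30 g, snapped over the groove from above, 12 mm wide along the spindle. Origin on the spindle's axis when seated; axes then as the stand's, z towards the bow. Two sprung legs come down from the bow at x = -11 and +11 mm (18 mm clear between them just under the bow), neck in round the groove and end at z = -7 mm
- clip_bow (a point): middle of the underside of the rib below the clip's flat bow (clip frame 0, 0, 11.2 mm); rib 18 mm across, 4 mm along the spindle, square-edged. Seated, it leaves a 2.2 mm gap over the 18 mm spindle. Raising the bow takes up to about 10 N, driving the wedge about 5 to 10 N; raised 7 to 9 mm the legs have spread past the groove and let go. The clip then hangs astride the blade and goes up with the wedge
- wedge: clip wedge lying on the bench, 139 mm long, about 110 g, underside flat all along: black grip 70 long (y = -35 to +35) x 18 wide x 24 mm high, steel blade 8 mm wide in front of it. Origin on the underside below the middle of the grip; y towards the blade's tip, z up
- wedge_tip (a point): middle of the underside of the blade's tip edge (wedge frame 0, 104, 0 mm). From the tip back the blade's top rises from 1.6 to 13 mm thick over 50 mm; 52 mm from the tip it steps down to 11.5 mm, a level seat 17 mm long up to the grip. With the underside on the spindle and the grip's front about 3 mm short of the clip, the clip drops into this seat; the tip is then still 8 mm short of the roll's boss
- tray: aluminium parts tray, loose, 0.5 kg, outside 130 (x) x 210 (y) x 20 mm high, walls and floor 4 mm; origin at the centre of its underside, y along its long side, z up
- screwdriver: grey-handled screwdriver, 170 mm, lying; not needed
- tape_roll: empty cardboard core ring, 90 mm across, 25 mm high, lying flat; not needed
- spare_sleeve: spare aluminium sleeve, 26 mm across, 40 mm tall, standing; not needed
- weight: steel check weight with a knob, 36 mm across, 48 mm tall; not needed
- jaw_face: serrated steel jaw face, 30 x 50 x 14 mm; not needed
- calliper: calliper, 200 mm long, lying; not needed
- hex_key: hex key, 90 mm long, lying; not needed
There are look-alikes about, which are no part of the job. There is more than one size of the tray; the job needs the larger.

How it is judged:
By the outcome, as a careful person would: the job done as asked, in the order asked, and still so for the second after the job is handed in, with the robot touching nothing.
It also fails if it takes over 67 s, if anything falls off the work surface, if the arm or the gripper's body presses on something with over 40 N, if the wrist force passes 120 N, or if a joint passes its speed limit or range.

## Working session

There is one attempt and no reset: what is moved stays moved. The work goes in short steps, Python scripts to look and compute and a tool call to move; the robot and the scene stay as the last step left them, time stands still between calls to the robot, and variables do not carry over. Pictures are saved under pics/ and viewed, about 8 in all and at most 12, crops included, and the job is handed in when it is done.

Besides the shell and the picture viewer there is one more tool, called after "Call:" as a command line: name --argument value ..., lists and objects as JSON in quotes. servo_tool: Moves the arm, as the interface text tells. Its arguments: {"type":"object","properties":{"plan":{"type":"array"},"force":{"type":"number"}},"required":["plan"]}

```bash
mkdir -p pics; ls; cat > h.py <<'E'
import numpy as np, cv2
from plant import monitor, eyes, job, robot
def snap(n,f):
    i=eyes.camera_info(n); im=eyes.read_camera(n); cv2.imwrite('pics/'+f+'.png',im[:,:,::-1]); np.savez('pics/'+f,im=im,**{k:np.array(i[k],float) for k in('mtx','D','R','t')}); return im
def load(f): return np.load('pics/'+f+'.npz')
def ray(c,p):
    u=cv2.undistortPoints(np.array([[p]],float),c['mtx'],c['D'])[0,0]; d=c['R'].T@np.array([u[0],u[1],1]); return -c['R'].T@c['t'],d/np.linalg.norm(d)
def onz(c,p,z):
    o,d=ray(c,p); return o+d*(z-o[2])/d[2]
def tri(c1,p1,c2,p2):
    o1,d1=ray(c1,p1);o2,d2=ray(c2,p2); s=np.linalg.lstsq(np.c_[d1,-d2],o2-o1,rcond=None)[0]; a,b=o1+d1*s[0],o2+d2*s[1]; return (a+b)/2,np.linalg.norm(a-b)
def proj(c,X): return cv2.projectPoints(np.array(X,float).reshape(-1,3),cv2.Rodrigues(c['R'])[0],c['t'],c['mtx'],c['D'])[0][:,0]
E
python3 - <<'E'
from h import *
print(monitor.read_state(), robot.tips_ahead)
ims=[snap(n,n+'0') for n in('top','side','wrist')]
for n in('top0','side0','wrist0'):
    c=load(n); print(n,-c['R'].T@c['t'],c['R'][2],c['mtx'][0,0])
E
```

```text
pics
{'t': 0.0, 'q': array([-1.23143216e+00,  1.31118677e-01,  1.48925168e+00, -8.20935141e-06,
        1.52300396e+00, -8.54176900e-02]), 'dq': array([ 0.00170898,  0.00021174, -0.00043755, -0.00015604, -0.00114768,
        0.00084203]), 'joint_torque': array([ 6.58323188e-05, -5.59848797e+01, -4.91749871e+01,  7.67670991e-02,
        3.59538943e-02, -1.57915438e-04]), 'tool_pos': array([ 0.24708378, -0.54611524,  0.19912801]), 'orientation': array([-3.06927340e+00, -6.61868793e-01,  3.66966587e-04]), 'force': array([0.29697668, 0.05134621, 0.28277228]), 'wrist_torque': array([-0.02050237,  0.01203187,  0.00615931]), 'opening': 0.09269610561925389} 0.011
top0 [ 0.3179769  -0.08405419  1.07662299] [ 0.20294202 -0.01372249 -0.9790946 ] 364.1720559879576
side0 [0.35471924 0.61607242 0.64978721] [ 0.17647218 -0.78029924 -0.59999222] 405.7925872490424
wrist0 [ 0.32456155 -0.51225706  0.38252404] [-0.27559459 -0.1230216  -0.95336945] 324.01538811163806
```

View pics/top0.png

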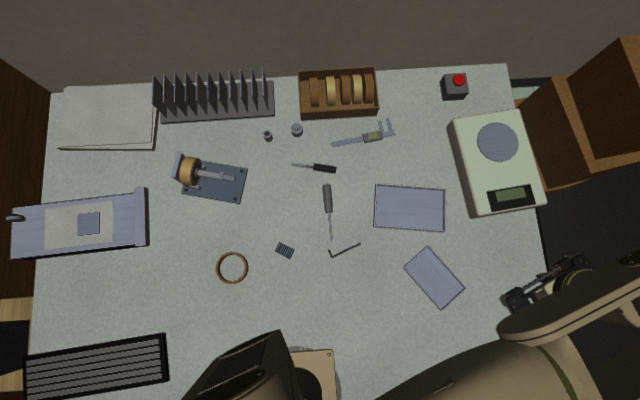

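View pics/side0.png

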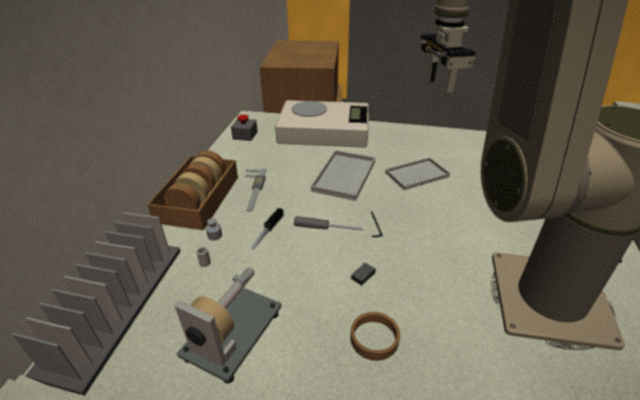

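Wedge candidates: the black-handled tool at top (315,167), and the grey-handled screwdriver at (328,198). I take the first. Tray candidates: (409,208) larger, (434,277) smaller. The stand is at (210,180), with its spindle's free end at (234,178). I'll check the choice in a close crop and get rough positions.

```bash
python3 - <<'E'
from h import *
t=load('top0');im=t['im'][:,:,::-1]
a=cv2.resize(im[145:255,160:345],None,fx=4.3,fy=4.3,interpolation=cv2.INTER_CUBIC)
cv2.imwrite('pics/crop0.png',a); print(a.shape)
for n,p,z in[('wtip',(292,165),0),('wgrip',(325,168),.012),('spend',(234,178),.1),('roll',(190,172),.1),('foot corners',(240,202),.02),('',(248,167),.02),('',(172,187),.02),('tray',(375,185),.02),('',(445,188),.02),('',(444,231),.02),('',(373,226),.02)]: print(n,onz(t,p,z).round(3))
E
```

```text
(473, 796, 3)
wtip [ 0.647 -0.025  0.   ]
wgrip [ 0.627 -0.125  0.012]
spend [0.59  0.132 0.1  ]
roll [0.616 0.255 0.1  ]
foot corners [0.538 0.134 0.02 ]
 [0.644 0.107 0.02 ]
 [0.598 0.336 0.02 ]
tray [ 0.561 -0.27   0.02 ]
 [ 0.537 -0.478  0.02 ]
 [ 0.41  -0.457  0.02 ]
 [ 0.439 -0.251  0.02 ]
```

View pics/crop0.png

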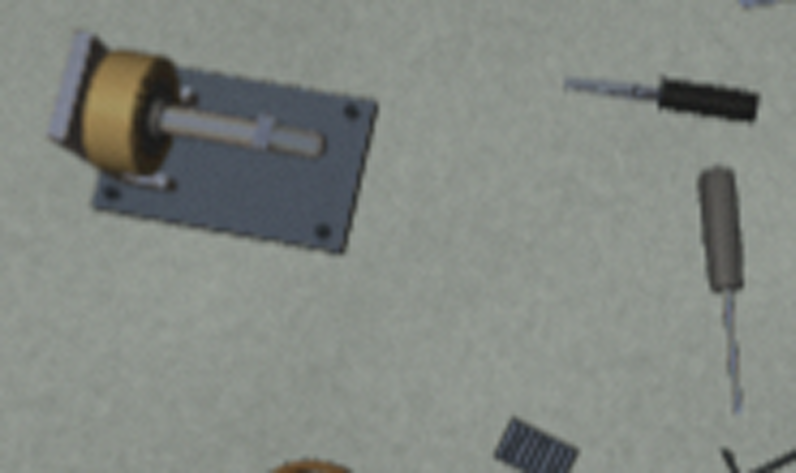

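The crop confirms it: the black grip with a stepped blade is the wedge, tip at crop (565,85), and the grey round one is the screwdriver. The clip shows on the spindle at crop (264,130). I'm moving the wrist camera over the wedge.

Call:
servo_tool --plan '[[[-1, 29, 36, 3, 0, 0, 0.079], [-1, 29, 36, 3, 0, 0, 0.079], [-1, 29, 36, 3, 0, 0, 0.079], [-1, 29, 36, 3, 0, 0, 0.079], [-1, 29, 36, 3, 0, 0, 0.079], [-1, 29, 36, 3, 0, 0, 0.079], [-1, 29, 36, 3, 0, 0, 0.079], [-1, 29, 36, 3, 0, 0, 0.079], [-1, 29, 36, 3, 0, 0, 0.079], [-1, 29, 36, 3, 0, 0, 0.079], [-1, 29, 36, 3, 0, 0, 0.079], [-1, 29, 36, 3, 0, 0, 0.079]]]'

```text
t: 1.35
tool_pos: [0.5961, -0.1129, 0.236]
orientation: [-2.427, -1.995, 0.001]
force: [0.4, -0.2, 0.2]
opening: 0.0933
```

```bash
python3 - <<'E'
from h import *
s=monitor.read_state(); print(s['t'],s['tool_pos'],s['orientation'],s['q'])
snap('wrist','w1')
c=load('w1');print(-c['R'].T@c['t'],c['R'])
E
```

```text
1.35 [ 0.59607459 -0.11291235  0.2359847 ] [-2.42661572e+00 -1.99498548e+00  5.21990580e-04] [-2.71595304e-01  1.36568030e-01  1.41657517e+00 -1.65066642e-04
  1.58879307e+00 -7.69778106e-02]
[ 0.61268676 -0.03050587  0.41928845] [[ 9.81236013e-01 -1.92810409e-01 -1.82034407e-04]
 [-1.83753369e-01 -9.35428745e-01  3.02006230e-01]
 [-5.84002251e-02 -2.96305940e-01 -9.53305934e-01]]
```

View pics/w1.png

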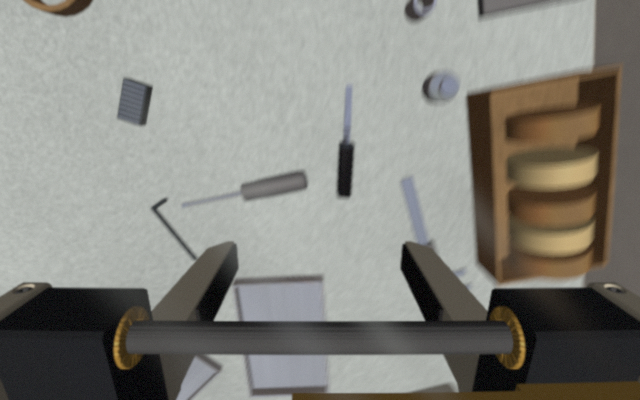

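Wedge in the wrist view: tip (349,86), grip from (346,142) to (344,196). I'll measure it by mask.

```bash
python3 - <<'E'
from h import *
c=load('w1');im=c['im']
g=im.max(2).astype(int)
roi=np.zeros_like(g,bool);roi[130:210,325:370]=1
m=((g<60)&roi).astype(np.uint8)
cs,_=cv2.findContours(m,0,2);k=max(cs,key=cv2.contourArea)
r=cv2.minAreaRect(k);print(r)
bp=cv2.boxPoints(r)
for z in(0,.024):print(z,[onz(c,p,z).round(4) for p in bp])
for p in((349,85),):print(onz(c,p,0))
hsv=im[75:145,335:362].astype(int)
for r_ in range(80,142,6): 
    d=(im[r_,330:366].astype(int)); print(r_, (d[:,2]-d[:,0]).tolist())
E
```

```text
((344.5663146972656, 169.5390625), (12.556381225585938, 50.741539001464844), 3.945185899734497)
0 [array([ 0.6123, -0.1548,  0.    ]), array([ 0.6287, -0.0889,  0.    ]), array([ 0.6444, -0.0931,  0.    ]), array([ 0.6287, -0.1592,  0.    ])]
0.024 [array([ 0.6124, -0.1477,  0.024 ]), array([ 0.6278, -0.0856,  0.024 ]), array([ 0.6425, -0.0895,  0.024 ]), array([ 0.6278, -0.1519,  0.024 ])]
[ 0.65191204 -0.0206979   0.        ]
80 [0, 0, -2, 0, 0, -2, 0, 0, 0, -2, 0, 0, -2, -1, 0, 0, 0, -1, 1, 0, -1, -1, 1, -1, 0, -1, 0, -1, -1, -1, -1, -1, -2, -1, 0, 0]
86 [-2, -1, -1, -1, 0, -2, 0, -2, 0, -1, -2, 0, -2, 0, -1, 4, 10, 17, 17, 17, 18, 16, 9, 4, -1, -1, -1, -2, -1, 0, 0, 0, -2, 1, -1, 0]
92 [-1, -1, -2, -2, 0, 0, -1, -2, -1, -2, -1, -1, -2, -1, 2, 9, 22, 24, 26, 25, 24, 18, 8, 4, -1, 1, -1, -2, 1, -3, -2, -1, -1, -1, -1, -1]
98 [-1, 0, -1, -2, -1, -1, -1, -2, -1, -2, -1, 0, 1, 1, 2, 12, 21, 25, 26, 25, 23, 14, 6, 0, 0, -1, 0, -3, -1, -1, -1, 1, -2, 0, 0, -1]
104 [-1, -1, -1, 0, -3, -2, 0, 0, -1, -2, 0, -2, 0, 2, 6, 14, 23, 26, 26, 24, 22, 14, 6, 0, 1, 1, 1, -1, -1, -1, 0, -2, 0, 0, -1, 0]
110 [0, -1, -1, 0, 0, 0, 0, -1, 0, -1, 1, 0, 0, 3, 6, 17, 23, 26, 25, 26, 22, 13, 6, 0, 0, -1, -1, -1, -1, -1, -2, 1, -1, 0, 0, -1]
116 [-2, 1, 1, 0, 1, -1, -1, 0, -1, 1, -1, -2, -2, 2, 11, 19, 25, 26, 29, 24, 18, 10, 4, 1, -1, -2, 1, -2, -2, -1, -1, -1, -1, -2, 0, 0]
122 [0, -1, 2, -3, -2, -1, 0, 0, -2, -4, 0, 0, 1, 6, 15, 24, 28, 27, 26, 25, 17, 8, 2, -1, 1, 0, -3, 1, -1, -2, -1, 2, 0, -2, 0, -1]
128 [0, -2, -2, -1, -2, -2, 1, -1, 1, -1, -2, -2, 2, 7, 14, 19, 19, 22, 19, 16, 11, 4, 0, -1, -1, 0, -1, -1, -3, 0, -1, -1, 1, -1, -1, 1]
134 [-2, -1, -1, -1, -2, 0, 0, 0, 0, -2, -1, 0, 2, 7, 14, 16, 16, 15, 17, 15, 9, 2, 0, -1, -1, -1, 1, -3, 0, 1, -1, -1, -2, -1, -1, 0]
140 [-1, -1, -2, -2, -2, -1, -2, -1, 0, 0, 0, -2, 3, 6, 4, 8, 12, 15, 17, 12, 5, 0, -1, 0, 1, -2, 0, -1, -2, -1, -1, -2, -1, -1, -1, 0]
```

Call:
servo_tool --plan '[[[0.3, 6, -3, -20, 0, 0, -0.009], [0.3, 6, -3, -30, 0, 0, -0.009], [0.3, 6, -3, -30, 0, 0, -0.009], [0.3, 6, -3, -30, 0, 0, -0.009], [0.3, 6, -2, -30, 0, 0, -0.009], [0.3, 0, 0, -10, 0, 0, 0], [0.3, 0, 0, 0, 0, 0, 0], [0.3, 0, 0, 0, 0, 0, 0]]]' --force 40

```text
t: 2.2
tool_pos: [0.6257, -0.1287, 0.0875]
orientation: [2.473, 1.936, 0.001]
force: [0.2, 0.5, 0.9]
opening: 0.0345
```

```bash
python3 - <<'E'
from h import *
s=monitor.read_state(); print(s['t'],s['tool_pos'],s['orientation'],s['opening'])
snap('wrist','w2')
E
```

```text
2.2 [ 0.62573642 -0.12874109  0.08745846] [2.47336082e+00 1.93561616e+00 1.05774732e-03] 0.03445031507689273
```

View pics/w2.png

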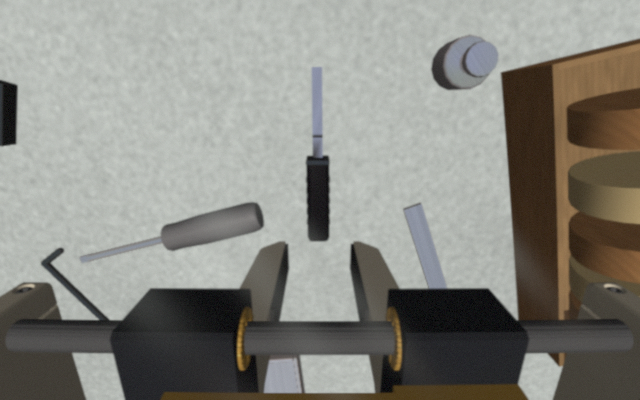

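The wedge (tip (317,67), grip end (318,240)) is now centred between the fingers and parallel to them. A quick numeric check before descending.

```bash
python3 - <<'E'
from h import *
c=load('w2');im=c['im'].astype(int)
m=((im.max(2)<60)).astype(np.uint8);m[:150]=0;m[246:]=0;m[:,:295]=0;m[:,345:]=0
k=max(cv2.findContours(m,0,2)[0],key=cv2.contourArea);r=cv2.minAreaRect(k);print(r)
for z in(.0,.024):
  b=[onz(c,p,z) for p in cv2.boxPoints(r)];print(np.round(b,4).tolist(),np.mean(b,0).round(4))
a,b=onz(c,(317,67.5),0),onz(c,(317.8,157),.012);print(a,b,np.degrees(np.arctan2((a-b)[0],(a-b)[1])))
s=cv2.Rodrigues(monitor.read_state()['orientation'])[0];print(s, np.degrees(np.arctan2(s[0,0],s[1,0])))
E
```

```text
((317.5, 201.5), (75.0, 21.0), 90.0)
[[0.6241, -0.0954, 0.0], [0.6413, -0.0996, 0.0], [0.6253, -0.1667, 0.0], [0.6068, -0.1622, 0.0]] [ 0.6244 -0.131   0.    ]
[[0.626, -0.0911, 0.024], [0.6417, -0.095, 0.024], [0.6272, -0.1561, 0.024], [0.6103, -0.152, 0.024]] [ 0.6263 -0.1235  0.024 ]
[ 0.65064641 -0.02364962  0.        ] [ 0.63490372 -0.0897931   0.012     ] 13.387785545095802
[[ 2.40441651e-01  9.70660098e-01  2.60526869e-03]
 [ 9.70663587e-01 -2.40440469e-01 -7.62401289e-04]
 [-1.13620483e-04  2.71215248e-03 -9.99996316e-01]] 13.912608511851714
```

Call:
servo_tool --plan '[[[0.3, 0, 0, -24, 0, 0, 0], [0.3, 0, 0, -24, 0, 0, 0], [0.3, 0, 0, -18, 0, 0, 0], [0.3, 0, 0, -5, 0, 0, 0], [0.3, 0, 0, 0, 0, 0, 0], [1, 0, 0, 0, 0, 0, 0], [1, 0, 0, 0, 0, 0, 0], [1, 0, 0, 0, 0, 0, 0], [1, 0, 0, 0, 0, 0, 0], [1, 0, 0, 0, 0, 0, 0]]]'

```text
t: 3.25
tool_pos: [0.6255, -0.1287, 0.0155]
orientation: [2.474, 1.936, 0.0]
force: [0.1, 0.5, 0.7]
opening: 0.0012
```

The fingers closed to 1 mm, so they hold nothing. I'll look.

```bash
python3 - <<'E'
from h import *
s=monitor.read_state(); print(s['t'],s['tool_pos'],s['opening'])
c=load('w2');print('tcp at w2',proj(c,[0.6257,-.1287,.0875]),'tips',proj(c,[0.6257,-.1287,.0765]),'tips pred low',proj(c,[.6257,-.1287,.0155]))
snap('wrist','w3');snap('side','s3')
a=load('w3')['im'][:,:,::-1];b=load('s3')['im'][180:300,180:340,::-1]
cv2.imwrite('pics/m3.png',np.vstack([a[:,::1],cv2.resize(b,(640,480))])[:, :][::1][0:880:1][:, :640]) if 0 else cv2.imwrite('pics/m3.png',np.hstack([a[:,170:470],cv2.resize(b,(490,368),interpolation=2)[:400] if 0 else cv2.resize(b,(490,400),interpolation=2)]))
E
```

```text
3.25 [ 0.62549116 -0.12871651  0.01546408] 0.001197374631029084
tcp at w2 [[318.24112579 242.10405538]] tips [[318.25614736 235.00501951]] tips pred low [[318.31836084 205.67535731]]
```

View pics/m3.png

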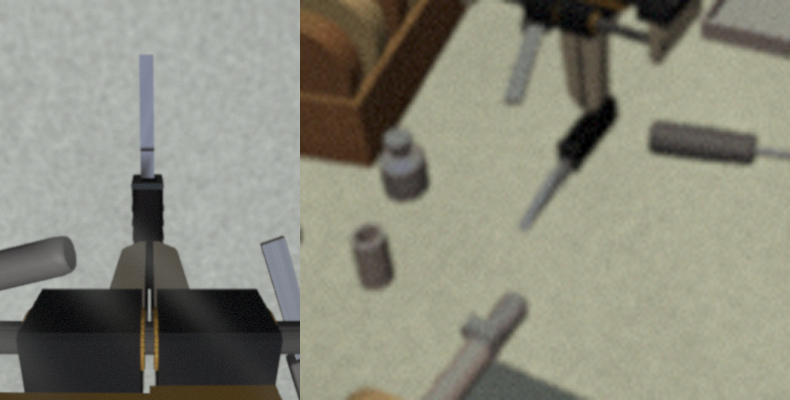

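```bash
python3 - <<'E'
from h import *
T=np.array([.6255,-.1287,.0155]);u=np.array([.24,.97,0])
s3=load('s3');w=load('w3');t0=load('top0')
def sc(p): return ((p-[180,180])*[490/160,400/120]).round(1)
print('side crop: tips',sc(proj(s3,T-[0,0,.011])),'tcp',sc(proj(s3,T)))
for o in(-35,0,35,104): 
    X=np.array([.6265,-.1245,0])+u*o/1000; X2=X+[0,0,.024]
    print(o,'side crop',sc(proj(s3,[X,X2])).tolist(),'w3 crop',(proj(w,[X,X2])-[170,0]).round(1).tolist(),'top0',proj(t0,[X2]).round(1))
print(onz(w,(317,55),0),onz(w,(317,177),.024))
# tray corner etc
print(robot, [a for a in dir(robot) if a[0]!='_'])
p=load('w3')['im'];q=load('w2')['im']
a=cv2.resize(p[215:300,265:375,::-1],None,fx=3.5,fy=3.5,interpolation=2);b=cv2.resize(s3['im'][190:235,340:400,::-1],None,fx=6.6,fy=6.6,interpolation=2)
cv2.imwrite('pics/m4.png',np.hstack([a[:297],b[:297]]));print(a.shape,b.shape)
E
```

```text
side crop: tips [[292.5 132.4]] tcp [[291.5 121.1]]
-35 side crop [[311.5, 114.0], [309.7, 89.4]] w3 crop [[148.4, 273.3], [148.3, 293.0]] top0 [[336.4 168.9]]
0 side crop [[290.3, 140.4], [288.1, 115.5]] w3 crop [[148.3, 226.3], [148.3, 241.5]] top0 [[324.9 166.9]]
35 side crop [[267.9, 168.0], [265.4, 142.9]] w3 crop [[148.3, 174.4], [148.2, 183.9]] top0 [[313.5 165. ]]
104 side crop [[220.6, 226.7], [217.1, 201.2]] w3 crop [[148.3, 55.0], [148.2, 48.6]] top0 [[291.  161.3]]
[ 0.65076656 -0.02345781  0.        ] [ 0.63517149 -0.08659171  0.024     ]
<Robot object at 0x7f6c9dd67e00> ['IKError', 'tips_ahead']
(298, 385, 3) (297, 396, 3)
```

View pics/m4.png

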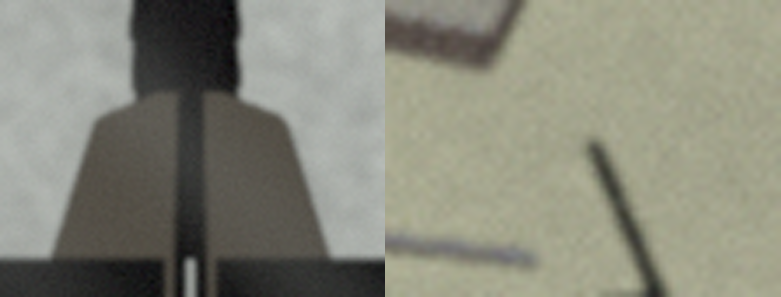

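Tips, as seen in the wrist and side views, sit about 25 mm higher than tips_ahead implies: they closed above the grip (around z ≈ 30 mm) and the wedge did not move. I'll reopen and go down in small felt steps.

Call:
servo_tool --plan '[[[0.3, 0, 0, 0, 0, 0, 0], [0.3, 0, 0, 0, 0, 0, 0], [0.3, 0, 0, 0, 0, 0, 0], [0.3, 0, 0, 0, 0, 0, 0], [0.3, 0, 0, -1, 0, 0, 0], [0.3, 0, 0, -1, 0, 0, 0], [0.3, 0, 0, -1, 0, 0, 0], [0.3, 0, 0, 0, 0, 0, 0]]]'

```text
t: 4.15
tool_pos: [0.6251, -0.1286, 0.0118]
orientation: [-2.474, -1.936, 0.0]
force: [0.2, 0.1, 0.4]
opening: 0.0323
```

```bash
python3 - <<'E'
from h import *
s=monitor.read_state(); print(s['t'],s['tool_pos'],s['opening'],s['force'])
snap('side','s5');snap('wrist','w5');c=load('s5')
a=cv2.resize(c['im'][180:250,230:320,::-1],None,fx=5,fy=5,interpolation=2)
b=load('w5')['im'][150:325,240:400,::-1];b=cv2.resize(b,None,fx=2,fy=2)
cv2.imwrite('pics/m5.png',np.hstack([a,b]))
T=s['tool_pos'];y=np.array([.97,-.24,0])
for z in(-.011,0,.015):print(z,[((proj(c,T+y*o+[0,0,z])[0]-[230,180])*5).round(0).tolist() for o in(-.034,-.017,.017,.034)])
E
```

```text
4.15 [ 0.62511094 -0.12861399  0.01184014] 0.03233959394229647 [0.20860737 0.11768425 0.36257863]
-0.011 [[288.0, 223.0], [258.0, 214.0], [200.0, 195.0], [171.0, 186.0]]
0 [[287.0, 206.0], [257.0, 197.0], [198.0, 178.0], [169.0, 169.0]]
0.015 [[285.0, 182.0], [255.0, 173.0], [196.0, 155.0], [167.0, 146.0]]
```

View pics/m5.png

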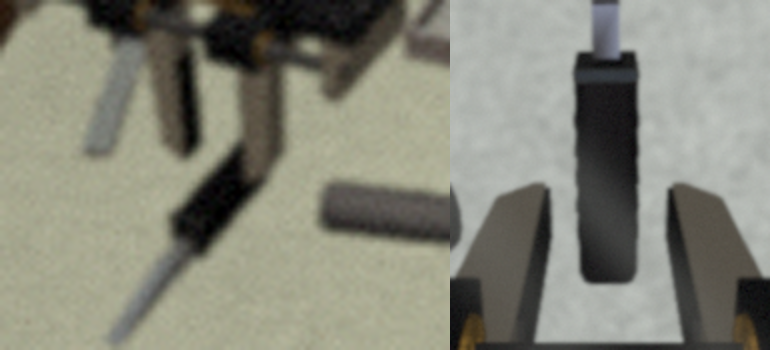

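Straddling the grip, but the tips (side crop (185,157) and (262,180)) really are ~13 mm above the reported TCP height, level with the grip's top. I'll continue down, feeling for contact.

Call:
servo_tool --plan '[[[0.3, 0, 0, -3, 0, 0, 0], [0.3, 0, 0, -3, 0, 0, 0], [0.3, 0, 0, -2, 0, 0, 0], [0.3, 0, 0, 0, 0, 0, 0]]]'

```text
t: 4.65
tool_pos: [0.6248, -0.1285, 0.0035]
orientation: [-2.474, -1.935, 0.001]
force: [-0.6, -0.8, 0.0]
opening: 0.0326
```

Call:
servo_tool --plan '[[[0.3, 0, 0, -2, 0, 0, 0], [0.3, 0, 0, -2, 0, 0, 0], [0.3, 0, 0, -2, 0, 0, 0], [0.3, 0, 0, -2, 0, 0, 0], [0.3, 0, 0, 0, 0, 0, 0]]]'

```text
t: 5.15
tool_pos: [0.625, -0.1286, -0.0044]
orientation: [-2.474, -1.936, 0.001]
force: [-0.2, 0.2, -0.9]
opening: 0.0326
```

Call:
servo_tool --plan '[[[0.3, 0, 0, -2, 0, 0, 0], [1, 0, 0, 0, 0, 0, 0], [1, 0, 0, 0, 0, 0, 0], [1, 0, 0, 0, 0, 0, 0], [1, 0, 0, 0, 0, 0, 0], [1, 0, 0, 0, 0, 0, 0]]]' --force 40

```text
t: 5.75
tool_pos: [0.6253, -0.1287, -0.0059]
orientation: [2.474, 1.936, 0.0]
force: [-0.8, -0.3, 0.6]
opening: 0.0177
```

Gripped (17.7 mm). Lift and move beside the stand to measure the spindle.

Call:
servo_tool --plan '[[[1, 0, 0, 15, 0, 0, 0], [1, 0, 0, 30, 0, 0, 0], [1, -5, 10, 40, 0, 0, 0], [1, -10, 20, 40, 0, 0, 0], [1, -10, 30, 40, 0, 0, 0], [1, -10, 35, 35, 0, 0, 0], [1, -10, 35, 6, 0, 0, 0], [1, -10, 35, 0, 0, 0, 0], [1, -10, 30, 0, 0, 0, 0], [1, -10, 20, 0, 0, 0, 0], [1, -5, 10, 0, 0, 0, 0], [1, 0, 0, 0, 0, 0, 0]]]'

```text
t: 6.95
tool_pos: [0.5453, 0.0964, 0.1999]
orientation: [2.472, 1.938, 0.001]
force: [0.1, -0.2, -0.5]
opening: 0.0176
```

Call:
servo_tool --plan '[[[1, 0, 0, 0, 0, 0, 0]]]'

```text
t: 7.05
tool_pos: [0.5459, 0.0947, 0.1995]
orientation: [2.474, 1.935, 0.0]
force: [0.8, -0.7, -1.4]
opening: 0.0181
```

```bash
python3 - <<'E'
from h import *
s=monitor.read_state(); print(s['t'],s['tool_pos'],s['opening'],s['force'])
snap('wrist','w6');snap('top','t6');snap('side','s6')
a=load('w6')['im'][:,100:500,::-1]; b=cv2.resize(load('s6')['im'][250:400,150:310,::-1],(400,375),interpolation=2)
c=np.zeros((400,800,3),np.uint8);c[:,:400]=a;c[:375,400:]=b;cv2.imwrite('pics/m6.png',c)
E
```

```text
7.05 [0.54593764 0.09473619 0.19947819] 0.018119865258296605 [ 0.76212473 -0.66100515 -1.42779951]
```

View pics/m6.png

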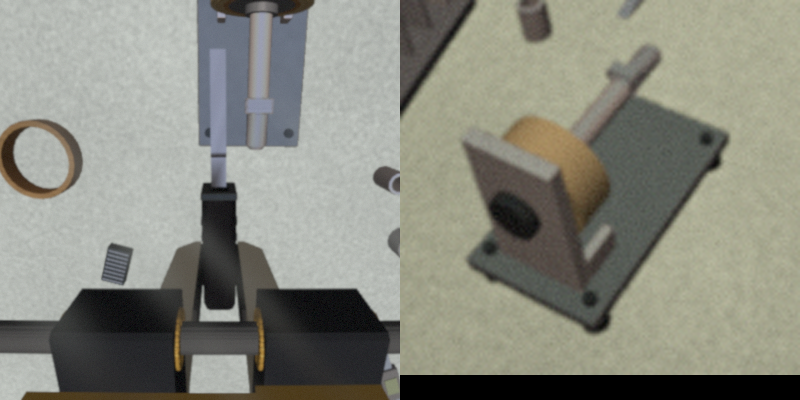

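In the wrist view the spindle runs from (361,10) to its end at (357,148), with the clip's bow at (360,105); the held blade's tip is at (318,50), nearly parallel. The far side of the stand shows in the side crop. Computing the offset now.

```bash
python3 - <<'E'
from h import *
w=load('w6');s=load('s6');t=load('t6');T=np.array([.5459,.0947,.1995])
print('tri end',tri(w,(357,147),s,(253,269)))
im=w['im'].astype(int)
# spindle edges per row: gradient of brightness
for r in(30,50,70,85,125,135):
    g=cv2.GaussianBlur(im[r-2:r+3,320:400].sum(2).mean(0).astype(np.float32)[None],(5,1),0)[0];d=np.gradient(g)
    a=d[15:60].argmax()+15;b=d[15:65].argmin()+15;print(r,320+a,320+b)
for z in(.097,.103,.109):
    e,cl,f=[onz(w,p,z) for p in((357,148),(360,105),(361.5,20))]
    print(z,e.round(4),cl.round(4),'ang',np.degrees(np.arctan2((f-e)[0],(f-e)[1])).round(2),'end-clip',np.linalg.norm(cl-e))
zt=.1995+.006
tp=onz(w,(318,49.5),zt+.0008);gp=onz(w,(319,185),zt+.024);print('tip',tp,tp-T,'grip front',gp,'ang',np.degrees(np.arctan2((tp-gp)[0],(tp-gp)[1])))
a=im[85:125,340:380].sum(2)
# stand foot corners for z-independent angle: front edge
print([onz(w,p,.026).round(4) for p in((298,146),(399,146))])
E
```

```text
tri end (array([0.58730891, 0.12913319, 0.09993222]), np.float64(0.004317047079031583))
30 351 370
50 351 369
70 350 368
85 350 367
125 349 364
135 348 364
0.097 [0.5893 0.1287 0.097 ] [0.5993 0.1637 0.097 ] ang 13.98 end-clip 0.03637702293509162
0.103 [0.5888 0.1297 0.103 ] [0.5986 0.164  0.103 ] ang 13.98 end-clip 0.03561331084327355
0.109 [0.5884 0.1307 0.109 ] [0.5979 0.1642 0.109 ] ang 13.98 end-clip 0.03484959875145551
tip [0.57179904 0.19968304 0.2063    ] [0.02589904 0.10498304 0.0068    ] grip front [0.55694086 0.1375966  0.2295    ] ang 13.458578895480128
[array([0.5327, 0.1345, 0.026 ]), array([0.6403, 0.108 , 0.026 ])]
```

Call:
servo_tool --plan '[[[1, 7, -16, 0, 0, 0, 0], [1, 7, -16, -10, 0, 0, 0], [1, 8, -16, -20, 0, 0, 0], [1, 0, 0, -20, 0, 0, 0], [1, 0, 0, -20, 0, 0, 0], [1, 0, 0, -8, 0, 0, 0], [1, 0, 0, 0, 0, 0, 0], [1, 0, 0, 0, 0, 0, 0]]]'

```text
t: 8.0
tool_pos: [0.5681, 0.0468, 0.1215]
orientation: [2.475, 1.935, 0.0]
force: [-0.1, 0.8, -1.2]
opening: 0.0177
```

```bash
python3 - <<'E'
from h import *
s=monitor.read_state(); print(s['t'],s['tool_pos'],s['opening'],s['force'])
snap('wrist','w7');snap('side','s7')
a=load('w7')['im'][:300,180:480,::-1]; b=cv2.resize(load('s7')['im'][245:320,200:320,::-1],(480,300),interpolation=2)
cv2.imwrite('pics/m7.png',np.hstack([a,b]))
E
```

```text
8.0 [0.56805143 0.04679623 0.12147763] 0.017681979847231168 [-0.06124716  0.78543181 -1.22678199]
```

View pics/m7.png

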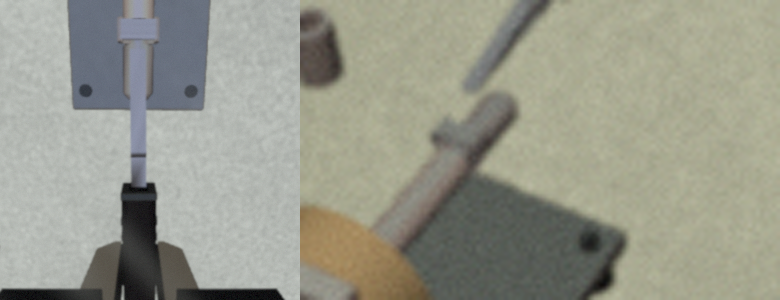

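Blade (wrist crop column ~138) lies over the spindle (columns 122–153), its tip just short of the clip (rows 17–42). Side view shows the tip at crop (470,88), above the spindle's end (500,95). Checking numerically.

```bash
python3 - <<'E'
from h import *
w=load('w7');s=load('s7');T=np.array([.5681,.0468,.1215])
tip=T+[.0257,.105,.0060]
print('pred tip px w',proj(w,tip),'side',proj(s,tip),'side obs (242,267)')
print('tri tip',tri(w,proj(w,tip)[0],s,(242.2,267)))
im=w['im'].astype(int)
for r in(46,50,55,60,70,80,90):
    g=cv2.GaussianBlur(im[r-1:r+2,290:345].sum(2).mean(0).astype(np.float32)[None],(3,1),0)[0].astype(int);print(r,g[::1].tolist())
col=im[5:75,312:324].sum(2).mean(1).astype(int);print('col',col.tolist())
E
```

```text
pred tip px w [[317.69309198  49.6955754 ]] side [[242.48813625 266.96455134]] side obs (242,267)
tri tip (array([0.59403437, 0.15190159, 0.12749396]), np.float64(0.000508314959480597))
46 [343, 342, 343, 344, 344, 341, 338, 337, 338, 339, 336, 327, 308, 289, 288, 304, 327, 353, 378, 397, 411, 420, 423, 426, 429, 432, 435, 437, 435, 429, 425, 424, 423, 422, 422, 420, 409, 390, 368, 351, 337, 324, 313, 315, 326, 334, 339, 342, 344, 345, 347, 347, 347, 348, 347]
50 [338, 338, 339, 339, 339, 338, 337, 337, 338, 340, 338, 325, 299, 279, 286, 314, 341, 362, 387, 412, 431, 440, 442, 442, 443, 444, 444, 444, 444, 441, 438, 439, 438, 436, 434, 427, 414, 397, 379, 361, 345, 323, 302, 300, 319, 338, 344, 343, 343, 343, 343, 343, 344, 343, 343]
55 [334, 335, 336, 335, 334, 335, 338, 341, 342, 343, 340, 328, 301, 281, 291, 319, 344, 367, 392, 415, 433, 443, 445, 444, 443, 444, 443, 444, 443, 440, 438, 436, 437, 436, 432, 425, 413, 395, 376, 360, 342, 318, 294, 293, 313, 333, 341, 343, 343, 342, 341, 341, 341, 341, 341]
60 [333, 332, 330, 330, 333, 336, 337, 338, 340, 340, 336, 327, 302, 281, 292
[... 693 characters left out ...]
, 271, 295, 325, 338, 339, 339, 340, 340, 340, 342, 344, 346, 346]
90 [334, 334, 333, 331, 331, 332, 332, 332, 332, 334, 334, 327, 311, 301, 314, 343, 368, 386, 402, 419, 430, 433, 435, 436, 437, 436, 436, 436, 437, 439, 439, 440, 443, 443, 440, 429, 401, 367, 339, 315, 291, 271, 271, 298, 326, 337, 337, 336, 338, 339, 339, 340, 341, 343, 343]
col [475, 476, 475, 475, 476, 476, 475, 475, 474, 477, 476, 475, 447, 384, 422, 442, 442, 441, 439, 436, 437, 441, 443, 442, 440, 439, 439, 434, 434, 440, 448, 450, 438, 396, 360, 390, 416, 422, 424, 429, 429, 427, 429, 433, 440, 442, 442, 443, 443, 440, 443, 441, 440, 443, 442, 441, 440, 441, 439, 440, 438, 437, 440, 440, 437, 439, 440, 439, 438, 437]
```

Centred to within a few tenths of a millimetre. Lower gently to find the spindle top.

Call:
servo_tool --plan '[[[1, 0, 0, -3, 0, 0, 0], [1, 0, 0, -3, 0, 0, 0], [1, 0, 0, -3, 0, 0, 0], [1, 0, 0, -2, 0, 0, 0], [1, 0, 0, -1, 0, 0, 0], [1, 0, 0, 0, 0, 0, 0]]]'

```text
t: 8.7
tool_pos: [0.5674, 0.0474, 0.1087]
orientation: [-2.474, -1.936, 0.001]
force: [-0.4, -0.1, -1.3]
opening: 0.0176
```

Call:
servo_tool --plan '[[[1, 0, 0, -1, 0, 0, 0], [1, 0, 0, -1, 0, 0, 0], [1, 0, 0, 0, 0, 0, 0]]]'

```text
t: 9.0
tool_pos: [0.5675, 0.0474, 0.1069]
orientation: [-2.474, -1.936, 0.0]
force: [-0.2, -0.1, -1.3]
opening: 0.0177
```

Call:
servo_tool --plan '[[[1, 0, 0, -1, 0, 0, 0], [1, 0, 0, -1, 0, 0, 0], [1, 0, 0, 0, 0, 0, 0]]]'

```text
t: 9.3
tool_pos: [0.5675, 0.0474, 0.1048]
orientation: [-2.474, -1.936, 0.0]
force: [-0.2, 0.5, -1.1]
opening: 0.0176
```

Call:
servo_tool --plan '[[[1, 0, 0, -1, 0, 0, 0], [1, 0, 0, -0.5, 0, 0, 0], [1, 0, 0, 0, 0, 0, 0]]]'

```text
t: 9.6
tool_pos: [0.5675, 0.0474, 0.1034]
orientation: [-2.474, -1.936, 0.0]
force: [1.1, 0.1, -0.7]
opening: 0.0175
```

```bash
python3 - <<'E'
from h import *
s=monitor.read_state(); print(s['t'],s['tool_pos'],s['force'],s['wrist_torque'])
c=eyes.camera_info('side');im=snap('side','s8');w=snap('wrist','w8')
# spindle vs wedge tip height: triangulate spindle top point under tip & clip bow edge
W=load('w8');S=load('s8');T=s['tool_pos'];tip=T+[.0257,.105,.006];print('tip',tip,proj(W,tip),proj(S,tip))
col=w[5:75,312:324].astype(int).sum(2).mean(1).astype(int);print(col.tolist())
E
```

```text
9.6 [0.56750579 0.04740004 0.10336503] [ 1.1347195  0.0658904 -0.7499082] [-0.07001531 -0.03365843  0.00262767]
tip [0.59320579 0.15240004 0.10936503] [[317.59858514  49.76477403]] [[243.92469377 274.29497263]]
[477, 476, 475, 474, 456, 409, 426, 439, 444, 443, 439, 438, 440, 439, 443, 442, 444, 440, 440, 440, 437, 432, 437, 443, 448, 452, 447, 419, 364, 353, 405, 424, 425, 425, 427, 429, 430, 428, 429, 431, 428, 430, 432, 434, 439, 443, 443, 444, 442, 441, 441, 443, 441, 442, 442, 440, 442, 443, 441, 442, 440, 442, 438, 439, 441, 440, 439, 440, 440, 439]
```

Call:
servo_tool --plan '[[[1, 0, 0, -0.5, 0, 0, 0], [1, 0, 0, -0.5, 0, 0, 0], [1, 0, 0, 0, 0, 0, 0]]]'

```text
t: 10.0
tool_pos: [0.5675, 0.0474, 0.1024]
orientation: [-2.474, -1.936, 0.0]
force: [-0.3, 1.1, -1.6]
opening: 0.0175
```

Call:
servo_tool --plan '[[[1, 0, 0, -0.5, 0, 0, 0], [1, 0, 0, -0.5, 0, 0, 0], [1, 0, 0, 0, 0, 0, 0]]]'

```text
t: 10.3
tool_pos: [0.5677, 0.0474, 0.1015]
orientation: [2.474, 1.936, 0.0]
force: [0.4, -1.0, 0.2]
opening: 0.0177
```

```bash
python3 -c "
from h import *
s=monitor.read_state(); print(s['t'],s['tool_pos'],s['force'],s['wrist_torque'])"
```

```text
10.3 [0.56767776 0.04740817 0.10154933] [ 0.40088544 -1.03993703  0.21724617] [ 0.01995549 -0.04006417  0.04205223]
```

Call:
servo_tool --plan '[[[1, 0, 0, -0.5, 0, 0, 0], [1, 0, 0, 0, 0, 0, 0]]]'

```text
t: 10.5
tool_pos: [0.5677, 0.0474, 0.1012]
orientation: [2.474, 1.936, 0.0]
force: [-0.0, -1.1, 1.6]
opening: 0.0178
```

```bash
python3 -c "
from h import *
s=monitor.read_state(); print(s['t'],s['tool_pos'],s['force'],s['wrist_torque'])"
```

```text
10.5 [0.56772484 0.04739518 0.10115177] [-0.02045175 -1.10082329  1.59758509] [ 0.05455595 -0.05082482  0.01384806]
```

Contact at TCP z = 101.5 mm (Fz up ~3 N, torque agrees). Now slide forward along the spindle.

Call:
servo_tool --plan '[[[1, 0.5, 1.9, 0, 0, 0, 0], [1, 0.5, 1.9, 0, 0, 0, 0], [1, 0.5, 1.9, 0, 0, 0, 0], [1, 0, 0, 0, 0, 0, 0]]]'

```text
t: 10.9
tool_pos: [0.5693, 0.0535, 0.1011]
orientation: [-2.474, -1.936, -0.001]
force: [0.8, 0.8, 0.9]
opening: 0.0174
```

Call:
servo_tool --plan '[[[1, 0.5, 1.9, 0, 0, 0, 0], [1, 0.5, 1.9, 0, 0, 0, 0], [1, 0, 0, 0, 0, 0, 0]]]'

```text
t: 11.2
tool_pos: [0.5702, 0.0572, 0.1011]
orientation: [-2.474, -1.936, -0.0]
force: [-0.2, 0.3, 1.6]
opening: 0.0174
```

Call:
servo_tool --plan '[[[1, 0.5, 1.9, 0, 0, 0, 0], [1, 0.5, 1.9, 0, 0, 0, 0], [1, 0, 0, 0, 0, 0, 0]]]'

```text
t: 11.5
tool_pos: [0.5712, 0.0606, 0.1012]
orientation: [2.474, 1.936, -0.0]
force: [-0.8, -1.6, 2.4]
opening: 0.018
```

```bash
python3 -c "
from h import *
s=monitor.read_state(); print(s['t'],s['tool_pos'],s['force'],s['wrist_torque'])
w=snap('wrist','w9');tip=s['tool_pos']+[.0257,.105,.006];print(proj(load('w9'),tip))
print(w[5:75,312:324].astype(int).sum(2).mean(1).astype(int).tolist())"
```

```text
11.5 [0.5712278  0.06064496 0.10118247] [-0.82744238 -1.64933377  2.40370533] [-0.27369999  0.04512492  0.00147769]
[[317.72279911  49.65536238]]
[482, 482, 483, 481, 481, 483, 482, 482, 482, 483, 483, 482, 480, 480, 480, 482, 480, 481, 480, 479, 480, 482, 480, 481, 480, 480, 478, 480, 480, 481, 482, 481, 478, 472, 462, 452, 448, 448, 445, 446, 444, 444, 443, 447, 447, 446, 445, 444, 443, 439, 442, 445, 456, 459, 454, 425, 373, 408, 439, 443, 444, 444, 443, 443, 443, 444, 444, 443, 443, 443]
```

The tip has gone under the bow (clip front edge now at row 61, tip hidden beneath it). Driving on.

Call:
servo_tool --plan '[[[1, 0.5, 1.9, 0, 0, 0, 0], [1, 0.5, 1.9, 0, 0, 0, 0], [1, 0, 0, 0, 0, 0, 0]]]'

```text
t: 11.85
tool_pos: [0.5722, 0.0638, 0.1013]
orientation: [2.474, 1.935, -0.001]
force: [-1.6, -5.6, 3.4]
opening: 0.0177
```

Call:
servo_tool --plan '[[[1, 0.5, 1.9, 0, 0, 0, 0], [1, 0.5, 1.9, 0, 0, 0, 0], [1, 0, 0, 0, 0, 0, 0]]]'

```text
t: 12.15
tool_pos: [0.5732, 0.0672, 0.1014]
orientation: [2.474, 1.934, -0.002]
force: [-1.7, -6.1, 4.6]
opening: 0.0174
```

```bash
python3 -c "
from h import *
s=monitor.read_state(); print(s['t'],s['tool_pos'],s['orientation'],s['force'],s['wrist_torque'])"
```

```text
12.15 [0.573203   0.06718274 0.10136124] [ 2.47360713e+00  1.93429994e+00 -1.70216189e-03] [-1.67976765 -6.14289901  4.58334583] [-1.10576489  0.22197604 -0.03976578]
```

Call:
servo_tool --plan '[[[1, 0.5, 1.9, 0.3, 0, 0, 0], [1, 0.5, 1.9, 0.2, 0, 0, 0], [1, 0.5, 1.9, 0, 0, 0, 0], [1, 0, 0, 0, 0, 0, 0]]]'

```text
t: 12.55
tool_pos: [0.5746, 0.0729, 0.1017]
orientation: [2.474, 1.934, -0.002]
force: [-1.3, -6.4, 3.9]
opening: 0.0175
```

Call:
servo_tool --plan '[[[1, 0.5, 1.9, 0, 0, 0, 0], [1, 0.5, 1.9, 0, 0, 0, 0], [1, 0.5, 1.9, 0, 0, 0, 0], [1, 0, 0, 0, 0, 0, 0]]]'

```text
t: 12.95
tool_pos: [0.5762, 0.0795, 0.1016]
orientation: [2.474, 1.935, -0.0]
force: [-0.6, -2.5, 1.7]
opening: 0.0174
```

Call:
servo_tool --plan '[[[1, 0.5, 1.9, 0, 0, 0, 0], [1, 0.5, 1.9, 0, 0, 0, 0], [1, 0.5, 1.9, 0, 0, 0, 0], [1, 0, 0, 0, 0, 0, 0]]]'

```text
t: 13.35
tool_pos: [0.5777, 0.0861, 0.1015]
orientation: [-2.474, -1.936, -0.001]
force: [0.5, 0.4, 1.9]
opening: 0.0175
```

Call:
servo_tool --plan '[[[1, 0.5, 1.9, 0, 0, 0, 0], [1, 0.5, 1.9, 0, 0, 0, 0], [1, 0.5, 1.9, 0, 0, 0, 0], [1, 0, 0, 0, 0, 0, 0]]]'

```text
t: 13.75
tool_pos: [0.5792, 0.0915, 0.1015]
orientation: [-2.474, -1.936, -0.0]
force: [0.7, -0.2, 2.4]
opening: 0.0174
```

Call:
servo_tool --plan '[[[1, 0.5, 1.9, 0, 0, 0, 0], [1, 0.5, 1.9, 0, 0, 0, 0], [1, 0.5, 1.9, 0, 0, 0, 0], [1, 0, 0, 0, 0, 0, 0]]]'

```text
t: 14.15
tool_pos: [0.5807, 0.0972, 0.1016]
orientation: [-2.474, -1.936, -0.001]
force: [0.2, 1.3, 1.6]
opening: 0.0174
```

```bash
python3 -c "
from h import *
s=monitor.read_state(); print(s['t'],s['tool_pos'],s['orientation'],s['force'],s['wrist_torque'])
w=snap('wrist','w10')
print(w[60:200,312:324].astype(int).sum(2).mean(1).astype(int).tolist())"
```

```text
14.15 [0.58072547 0.09719404 0.10157642] [-2.47399864e+00 -1.93602639e+00 -5.46706123e-04] [0.17283224 1.29981962 1.62025151] [ 0.1717811  -0.11038876  0.01831103]
[454, 455, 453, 453, 454, 452, 453, 452, 453, 452, 453, 452, 450, 450, 450, 449, 450, 451, 450, 449, 450, 449, 450, 450, 450, 453, 449, 451, 454, 451, 450, 452, 450, 450, 453, 452, 451, 450, 454, 454, 453, 453, 454, 455, 456, 455, 456, 456, 458, 459, 457, 459, 459, 459, 459, 460, 460, 460, 460, 460, 457, 444, 435, 451, 457, 459, 457, 455, 451, 454, 455, 455, 457, 455, 453, 453, 449, 449, 457, 462, 467, 464, 458, 453, 454, 454, 454, 452, 451, 453, 452, 443, 411, 348, 272, 207, 213, 323, 412, 430, 421, 412, 406, 398, 390, 381, 375, 369, 364, 356, 352, 347, 341, 335, 330, 328, 324, 320, 316, 311, 310, 307, 305, 300, 299, 292, 257, 178, 91, 52, 46, 63, 89, 118, 156, 178, 186, 188, 186, 175]
```

Drive force dropped away; check by eye whether the clip has let go and rides on the blade.

```bash
python3 - <<'E'
from h import *
snap('side','s10')
a=load('w10')['im'][:300,220:420,::-1];a=cv2.resize(a,(400,600)); b=cv2.resize(load('s10')['im'][235:310,200:270,::-1],(400,428),interpolation=2)
c=np.zeros((600,800,3),np.uint8);c[:,:400]=a;c[:428,400:]=b;cv2.imwrite('pics/m10.png',c)
E
```

```text
(no output)
```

View pics/m10.png

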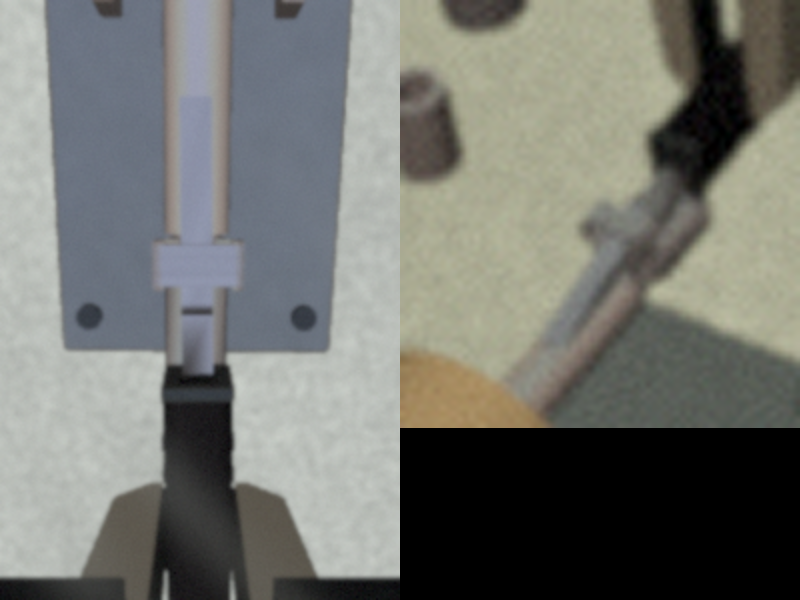

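The clip has spread and rides on the blade (wrist crop (197,265)); the step is at row 311 and the grip front at 368, so about 19 mm more to the seat.

Call:
servo_tool --plan '[[[1, 0.5, 1.9, 0, 0, 0, 0], [1, 0.5, 1.9, 0, 0, 0, 0], [1, 0.5, 1.9, 0, 0, 0, 0], [1, 0, 0, 0, 0, 0, 0]]]'

```text
t: 14.65
tool_pos: [0.5823, 0.1028, 0.1016]
orientation: [2.474, 1.936, 0.0]
force: [-0.5, -0.4, 3.8]
opening: 0.0177
```

Call:
servo_tool --plan '[[[1, 0.5, 1.9, 0, 0, 0, 0], [1, 0.5, 1.9, 0, 0, 0, 0], [1, 0.5, 1.9, 0, 0, 0, 0], [1, 0, 0, 0, 0, 0, 0]]]'

```text
t: 15.05
tool_pos: [0.5838, 0.1085, 0.1017]
orientation: [2.474, 1.936, 0.001]
force: [-0.3, -1.1, 4.6]
opening: 0.0179
```

Call:
servo_tool --plan '[[[1, 0.5, 1.9, 0, 0, 0, 0], [1, 0.5, 1.9, 0, 0, 0, 0], [1, 0, 0, 0, 0, 0, 0]]]'

```text
t: 15.35
tool_pos: [0.5848, 0.1123, 0.1017]
orientation: [2.474, 1.936, 0.001]
force: [0.5, -0.4, 5.3]
opening: 0.0175
```

```bash
python3 -c "
from h import *
s=monitor.read_state(); print(s['t'],s['tool_pos'],s['orientation'],s['force'],s['wrist_torque'])
w=snap('wrist','w11')
print(w[60:200,312:324].astype(int).sum(2).mean(1).astype(int).tolist())
print(w[60:200,300:306].astype(int).sum(2).mean(1).astype(int).tolist())"
```

```text
15.35 [0.58479494 0.11226221 0.1017112 ] [2.47413841e+00 1.93585565e+00 6.30127113e-04] [ 0.45630331 -0.35974515  5.30264238] [ 0.05916768 -0.13451805 -0.03031093]
[455, 457, 456, 455, 455, 455, 455, 455, 454, 455, 452, 452, 454, 454, 452, 454, 451, 452, 451, 453, 451, 452, 451, 453, 453, 453, 452, 453, 454, 452, 453, 455, 453, 453, 456, 455, 454, 452, 456, 456, 454, 456, 455, 456, 457, 460, 458, 460, 461, 461, 460, 462, 460, 460, 461, 463, 460, 463, 461, 462, 461, 464, 462, 463, 462, 462, 460, 464, 462, 462, 460, 460, 460, 460, 458, 459, 460, 458, 458, 458, 454, 455, 456, 456, 455, 455, 454, 455, 451, 454, 451, 440, 400, 392, 441, 461, 458, 456, 455, 455, 456, 459, 459, 460, 456, 456, 454, 454, 460, 463, 468, 461, 431, 379, 341, 327, 321, 319, 318, 313, 311, 309, 306, 304, 301, 295, 266, 198, 122, 89, 86, 88, 92, 118, 150, 177, 187, 187, 185, 179]
[365, 363, 365, 365, 362, 365, 365, 373, 376, 374, 376, 374, 372, 372, 370, 372, 372, 374, 374, 376, 376, 373, 371, 375, 375, 373, 370, 373, 374, 371, 372, 371, 374, 372, 372, 374, 371, 370, 369, 367, 366, 369, 368, 368, 369, 368, 368, 370, 369, 369, 369, 367, 368, 365, 367, 368, 366, 367, 362, 363, 361, 366, 366, 365, 368, 366, 364, 366, 365, 366, 365, 366, 362, 364, 361, 360, 359, 363, 357, 362, 359, 362, 360, 359, 365, 360, 342, 324, 319, 342, 372, 386, 389, 408, 447, 459, 458, 456, 456, 452, 453, 458, 460, 457, 456, 452, 451, 451, 455, 465, 467, 461, 424, 371, 334, 319, 316, 312, 317, 320, 324, 312, 279, 227, 205, 199, 185, 174, 173, 159, 159, 147, 144, 157, 202, 232, 246, 237, 240, 244]
```

Call:
servo_tool --plan '[[[1, 0.5, 1.9, 0.3, 0, 0, 0], [1, 0.4, 1.5, 0.2, 0, 0, 0], [1, 0, 0, 0, 0, 0, 0]]]'

```text
t: 15.7
tool_pos: [0.5854, 0.1156, 0.1019]
orientation: [-2.474, -1.936, 0.0]
force: [0.6, 0.1, 3.8]
opening: 0.0171
```

Call:
servo_tool --plan '[[[1, 0.2, 1, 0, 0, 0, 0], [1, 0.2, 1, 0, 0, 0, 0], [1, 0, 0, 0, 0, 0, 0]]]'

```text
t: 16.0
tool_pos: [0.5858, 0.1175, 0.1019]
orientation: [-2.474, -1.936, 0.0]
force: [-0.4, -0.8, 3.5]
opening: 0.0177
```

```bash
python3 -c "
from h import *
s=monitor.read_state(); print(s['t'],s['tool_pos'],s['orientation'],s['force'],s['wrist_torque'])
w=snap('wrist','w12')
print(w[140:200,312:324].astype(int).sum(2).mean(1).astype(int).tolist())"
```

```text
16.0 [0.5858305  0.11752989 0.101905  ] [-2.47411154e+00 -1.93582098e+00  1.72108091e-04] [-0.42704261 -0.76515995  3.48227298] [-0.07757997 -0.11597763 -0.03951553]
[456, 458, 458, 456, 458, 457, 456, 457, 456, 455, 454, 446, 414, 351, 275, 212, 215, 323, 413, 432, 424, 410, 388, 370, 403, 448, 461, 459, 456, 454, 457, 459, 459, 459, 458, 455, 455, 451, 455, 464, 469, 463, 437, 379, 321, 294, 263, 185, 115, 88, 88, 88, 94, 120, 158, 179, 184, 186, 184, 175]
```

Seated: step at row 155 is beyond the clip (163–182), grip front 3 mm behind. Lift straight up, slowly.

Call:
servo_tool --plan '[[[1, 0, 0, 2, 0, 0, 0], [1, 0, 0, 2, 0, 0, 0], [1, 0, 0, 3, 0, 0, 0], [1, 0, 0, 4, 0, 0, 0], [1, 0, 0, 5, 0, 0, 0], [1, 0, 0, 5, 0, 0, 0], [1, 0, 0, 5, 0, 0, 0], [1, 0, 0, 5, 0, 0, 0], [1, 0, 0, 5, 0, 0, 0], [1, 0, 0, 4, 0, 0, 0], [1, 0, 0, 0, 0, 0, 0]]]'

```text
t: 17.15
tool_pos: [0.5864, 0.1175, 0.143]
orientation: [2.474, 1.935, 0.002]
force: [1.2, -1.0, -1.0]
opening: 0.0173
```

```bash
python3 -c "
from h import *
s=monitor.read_state(); print(s['t'],s['tool_pos'],s['force'],s['wrist_torque'])
w=snap('wrist','w13');a=load('w12')['im']
print(w[140:200,312:324].astype(int).sum(2).mean(1).astype(int).tolist())
for r in (165,172,178):
  for i in (a,w): print(r,i[r-1:r+2,285:352].astype(int).sum(2).mean(0).astype(int).tolist())"
```

```text
17.15 [0.58640431 0.11747871 0.14297155] [ 1.15402911 -1.02937682 -1.00735737] [-0.00331528 -0.09669214 -0.00980987]
[456, 457, 455, 454, 457, 454, 455, 455, 455, 451, 452, 443, 408, 341, 270, 212, 226, 333, 416, 430, 416, 387, 375, 420, 453, 459, 459, 456, 453, 456, 459, 460, 456, 457, 454, 453, 453, 457, 465, 468, 457, 414, 351, 310, 302, 292, 251, 165, 90, 68, 69, 76, 94, 131, 167, 183, 187, 186, 185, 170]
165 [354, 346, 350, 347, 346, 347, 344, 348, 346, 343, 354, 376, 395, 409, 425, 440, 441, 436, 437, 439, 435, 434, 436, 436, 437, 429, 433, 437, 436, 438, 438, 438, 437, 437, 436, 438, 435, 437, 440, 437, 438, 439, 437, 441, 436, 438, 434, 438, 438, 435, 443, 449, 433, 414, 393, 376, 354, 353, 348, 351, 351, 348, 352, 349, 351, 349, 348]
165 [337, 340, 343, 339, 345, 343, 348, 346, 345, 354, 345, 355, 373, 387, 409, 431, 447, 453, 457, 454, 455, 459, 458, 459, 457, 454, 456, 457, 455, 457, 456, 459, 456, 455, 460, 456, 459, 460, 455, 455, 455, 452, 454, 457, 454, 456, 458, 455, 456, 457, 455, 454, 443, 427, 405, 378, 360, 354, 355, 351, 349, 354, 352, 357, 357, 354, 354]
172 [35
[... 652 characters left out ...]
 345, 345, 345, 341]
178 [342, 342, 344, 351, 345, 345, 349, 343, 343, 340, 350, 375, 399, 419, 430, 447, 455, 454, 456, 456, 459, 459, 457, 458, 457, 456, 452, 458, 456, 458, 454, 458, 460, 455, 457, 458, 459, 457, 453, 454, 457, 456, 459, 464, 461, 458, 459, 461, 458, 461, 452, 452, 433, 409, 391, 366, 349, 351, 346, 354, 349, 346, 349, 349, 347, 348, 350]
178 [352, 349, 345, 348, 346, 346, 346, 344, 345, 346, 346, 352, 368, 390, 417, 434, 444, 459, 464, 463, 468, 459, 465, 461, 465, 460, 463, 465, 465, 464, 463, 463, 465, 464, 460, 465, 465, 465, 458, 465, 464, 466, 466, 465, 464, 465, 464, 465, 465, 467, 463, 465, 450, 433, 409, 376, 359, 346, 345, 340, 342, 345, 344, 347, 341, 346, 344]
```

The clip came up with the wedge. Carry it gently back and over the larger tray.

Call:
servo_tool --plan '[[[1, 0, 0, 6, 0, 0, 0], [1, 0, 0, 12, 0, 0, 0], [1, 0, 0, 12, 0, 0, 0], [1, 0, -3, 6, 0, 0, 0], [1, -1, -7, 2, 0, 0, 0], [1, -2, -11, 0, 0, 0, 0], [1, -3, -15, 0, 0, 0, 0], [1, -4, -18, 0, 0, 0, 0.011], [1, -4, -20, 0, 0, 0, 0.011], [1, -4, -20, 0, 0, 0, 0.011], [1, -4, -20, 0, 0, 0, 0.011], [1, -4, -20, 0, 0, 0, 0.011]]]'

```text
t: 18.4
tool_pos: [0.5588, -0.0186, 0.1793]
orientation: [-2.42, -2.002, 0.002]
force: [-1.0, -0.6, -0.1]
opening: 0.0176
```

Call:
servo_tool --plan '[[[1, -4, -20, 0, 0, 0, 0.011], [1, -4, -20, 0, 0, 0, 0.011], [1, -4, -20, 0, 0, 0, 0.011], [1, -4, -20, 0, 0, 0, 0.011], [1, -4, -20, 0, 0, 0, 0.011], [1, -4, -20, 0, 0, 0, 0.005], [1, -4, -20, 0, 0, 0, 0], [1, -4, -20, 0, 0, 0, 0], [1, -4, -20, 0, 0, 0, 0], [1, -4, -20, 0, 0, 0, 0], [1, -4, -20, 0, 0, 0, 0], [1, -4, -20, 0, 0, 0, 0]]]'

```text
t: 19.6
tool_pos: [0.5103, -0.2582, 0.1793]
orientation: [-2.359, -2.073, 0.001]
force: [0.7, 0.1, -1.7]
opening: 0.0176
```

Call:
servo_tool --plan '[[[1, -5, -20, 0, 0, 0, 0], [1, -5, -20, 0, 0, 0, 0], [1, -5, -20, 0, 0, 0, 0], [1, -4, -17, 0, 0, 0, 0], [1, -4, -14, 0, 0, 0, 0], [1, -3, -10, 0, 0, 0, 0], [1, -2, -8, 0, 0, 0, 0], [1, -1, -4, 0, 0, 0, 0], [1, 0, 0, 0, 0, 0, 0], [1, 0, 0, 0, 0, 0, 0]]]'

```text
t: 20.6
tool_pos: [0.4831, -0.3691, 0.18]
orientation: [-2.358, -2.075, -0.0]
force: [0.2, -0.4, -2.0]
opening: 0.0176
```

```bash
python3 - <<'E'
from h import *
s=monitor.read_state(); print(s['t'],s['tool_pos'],s['orientation'],s['force'])
R=cv2.Rodrigues(s['orientation'])[0];print('ang',np.degrees(np.arctan2(R[0,0],R[1,0])))
w=snap('wrist','w14');W=load('w14')
print(w[140:200,312:324].astype(int).sum(2).mean(1).astype(int).tolist())
# tray: bluish vs bench
i=w.astype(int);m=((i[:,:,2]-i[:,:,0])>8).astype(np.uint8);m[285:]=0;m=cv2.morphologyEx(m,cv2.MORPH_CLOSE,np.ones((25,25)))
for k in cv2.findContours(m,0,2)[0]:
    if cv2.contourArea(k)>3000:
        r=cv2.minAreaRect(k);print(r,[onz(W,p,.02).round(3).tolist() for p in cv2.boxPoints(r)])
cv2.imwrite('pics/w14m.png',m*255)
t=snap('top','t14').astype(int);m=((t[:,:,2]-t[:,:,0])>8).astype(np.uint8);m[:170]=0;m[245:]=0;m[:,:360]=0;m[:,455:]=0;m=cv2.morphologyEx(m,cv2.MORPH_OPEN,np.ones((3,3)))
T=load('t14');t0=load('top0')['im'].astype(int);m0=((t0[:,:,2]-t0[:,:,0])>8).astype(np.uint8);m0[:170]=0;m0[245:]=0;m0[:,:360]=0;m0[:,455:]=0;m0=cv2.morphologyEx(m0,cv2.MORPH_OPEN,np.ones((3,3)))
k=max(cv2.findContours(m0,0,2)[0],key=cv2.contourArea);r=cv2.minAreaRect(k);print('top0',r,[onz(T,p,.02).round(3).tolist() for p in cv2.boxPoints(r)])
E
```

```text
20.6 [ 0.4831182  -0.36911319  0.17996858] [-2.35828886e+00 -2.07521069e+00 -3.66061930e-04] [ 0.16535838 -0.36807223 -1.9618481 ]
ang 7.306732637706992
[449, 448, 449, 446, 446, 445, 444, 446, 447, 444, 443, 433, 398, 333, 260, 204, 228, 331, 410, 420, 403, 370, 379, 432, 448, 450, 448, 444, 445, 445, 450, 449, 449, 446, 443, 441, 443, 449, 460, 458, 443, 392, 323, 296, 293, 284, 242, 150, 60, 29, 35, 62, 96, 129, 164, 179, 181, 182, 178, 165]
((154.837890625, 235.96617126464844), (87.45953369140625, 118.42289733886719), 42.37359619140625) [[0.196, -0.418, 0.02], [0.319, -0.328, 0.02], [0.374, -0.404, 0.02], [0.249, -0.506, 0.02]]
((322.0531005859375, 152.26416015625), (127.18830108642578, 208.389404296875), 2.675426721572876) [[0.396, -0.447, 0.02], [0.447, -0.229, 0.02], [0.569, -0.25, 0.02], [0.544, -0.473, 0.02]]
top0 ((409.1087951660156, 207.0852813720703), (69.10354614257812, 43.2568244934082), 4.39870548248291) [[0.439, -0.251, 0.02], [0.568, -0.274, 0.02], [0.537, -0.478, 0.02], [0.409, -0.45, 0.02]]
```

Clip still in the seat. Shift over the tray's middle and lower.

Call:
servo_tool --plan '[[[1, 1, -10, 0, 0, 0, 0], [1, 1, -10, -5, 0, 0, 0], [1, 0, -8, -12, 0, 0, 0], [1, 0, 0, -18, 0, 0, 0], [1, 0, 0, -20, 0, 0, 0], [1, 0, 0, -20, 0, 0, 0], [1, 0, 0, -20, 0, 0, 0], [1, 0, 0, -20, 0, 0, 0], [1, 0, 0, -15, 0, 0, 0], [1, 0, 0, -10, 0, 0, 0], [1, 0, 0, -5, 0, 0, 0], [1, 0, 0, 0, 0, 0, 0]]]'

```text
t: 21.9
tool_pos: [0.4846, -0.3975, 0.0344]
orientation: [-2.358, -2.074, 0.0]
force: [1.1, 0.4, -1.6]
opening: 0.0178
```

```bash
python3 - <<'E'
from h import *
s=monitor.read_state(); print(s['t'],s['tool_pos'],s['force'],s['wrist_torque'])
w=snap('wrist','w15');W=load('w15');i=w.astype(int)
print(w[140:200,312:324].astype(int).sum(2).mean(1).astype(int).tolist())
m=((i[:,:,2]-i[:,:,0])>8).astype(np.uint8)
for c in(270,375):
    y=np.where(m[:280,c])[0];print(c,y.min(),onz(W,(c,y.min()),.02))
for r in(100,150):
    x=np.where(m[r])[0];print(r,x.min(),x.max(),onz(W,(x.min(),r),.02),onz(W,(x.max(),r),.02))
E
```

```text
21.9 [ 0.48463777 -0.39750563  0.03439549] [ 1.05317675  0.38182727 -1.61106029] [-0.06148646 -0.03124675  0.00877446]
[452, 451, 453, 451, 449, 448, 452, 449, 449, 450, 448, 437, 400, 337, 262, 204, 229, 336, 407, 402, 383, 407, 444, 455, 452, 450, 450, 451, 453, 453, 456, 451, 450, 445, 447, 453, 461, 465, 456, 419, 363, 315, 305, 298, 298, 288, 241, 155, 70, 43, 50, 69, 95, 133, 168, 182, 183, 183, 182, 164]
270 2 [ 0.4758379  -0.26059209  0.02      ]
375 5 [ 0.53194296 -0.26923285  0.02      ]
100 212 427 [ 0.43357361 -0.30627028  0.02      ] [ 0.55825615 -0.32224359  0.02      ]
150 215 421 [ 0.42889663 -0.33514336  0.02      ] [ 0.55370431 -0.35112791  0.02      ]
```

Call:
servo_tool --plan '[[[1, 0, 0, -8, 0, 0, 0], [1, 0, 0, -8, 0, 0, 0], [1, 0, 0, -5, 0, 0, 0], [1, 0, 0, -3, 0, 0, 0], [1, 0, 0, -2, 0, 0, 0], [1, 0, 0, 0, 0, 0, 0]]]'

```text
t: 22.55
tool_pos: [0.4847, -0.3974, 0.0087]
orientation: [-2.359, -2.075, 0.0]
force: [-0.1, -0.1, -1.4]
opening: 0.0178
```

Call:
servo_tool --plan '[[[1, 0, 0, -1, 0, 0, 0], [1, 0, 0, -1, 0, 0, 0], [1, 0, 0, -1, 0, 0, 0], [1, 0, 0, 0, 0, 0, 0]]]'

```text
t: 22.95
tool_pos: [0.4849, -0.3976, 0.0059]
orientation: [-2.359, -2.075, 0.0]
force: [-0.7, -0.2, -1.3]
opening: 0.0177
```

Call:
servo_tool --plan '[[[1, 0, 0, -1, 0, 0, 0], [1, 0, 0, -1, 0, 0, 0], [1, 0, 0, 0, 0, 0, 0]]]'

```text
t: 23.25
tool_pos: [0.4848, -0.3975, 0.0039]
orientation: [-2.359, -2.075, 0.0]
force: [0.0, 0.3, -0.9]
opening: 0.0176
```

```bash
python3 - <<'E'
from h import *
s=monitor.read_state(); print(s['t'],s['tool_pos'],s['force'],s['wrist_torque'])
w=snap('wrist','w16')
print(w[140:200,312:324].astype(int).sum(2).mean(1).astype(int).tolist())
E
```

```text
23.25 [ 0.48481912 -0.39750336  0.00385162] [ 0.00627472  0.28299175 -0.93641002] [-0.06184638 -0.05411914 -0.00155453]
[457, 458, 457, 454, 456, 455, 456, 453, 454, 454, 453, 443, 404, 338, 262, 207, 232, 338, 415, 418, 387, 392, 442, 459, 462, 457, 456, 453, 457, 459, 459, 457, 457, 454, 451, 455, 461, 469, 471, 457, 412, 347, 312, 304, 300, 293, 251, 170, 90, 59, 54, 74, 92, 135, 168, 184, 185, 186, 183, 167]
```

Call:
servo_tool --plan '[[[1, 0, 0, -1, 0, 0, 0], [1, 0, 0, -1, 0, 0, 0], [1, 0, 0, 0, 0, 0, 0]]]'

```text
t: 23.6
tool_pos: [0.4848, -0.3975, 0.0018]
orientation: [-2.359, -2.075, 0.0]
force: [0.7, 0.9, -1.6]
opening: 0.0175
```

Call:
servo_tool --plan '[[[1, 0, 0, -1, 0, 0, 0], [1, 0, 0, -1, 0, 0, 0], [1, 0, 0, 0, 0, 0, 0]]]'

```text
t: 23.9
tool_pos: [0.4849, -0.3975, -0.0001]
orientation: [-2.359, -2.075, -0.0]
force: [0.1, 0.2, -1.4]
opening: 0.0179
```

Call:
servo_tool --plan '[[[1, 0, 0, -1, 0, 0, 0], [1, 0, 0, -1, 0, 0, 0], [1, 0, 0, 0, 0, 0, 0]]]'

```text
t: 24.2
tool_pos: [0.485, -0.3977, -0.0018]
orientation: [2.359, 2.075, 0.0]
force: [-0.1, 0.5, 0.0]
opening: 0.0174
```

```bash
python3 - <<'E'
from h import *
s=monitor.read_state(); print(s['t'],s['tool_pos'],s['force'],s['wrist_torque'])
w=snap('wrist','w17')
print(w[140:200,312:324].astype(int).sum(2).mean(1).astype(int).tolist())
E
```

```text
24.2 [ 0.48499166 -0.39768547 -0.00182706] [-0.07641967  0.5175428   0.04357744] [ 0.00150525  0.00167221 -0.01031376]
[458, 458, 459, 457, 457, 456, 456, 458, 457, 453, 455, 445, 404, 338, 267, 208, 232, 343, 418, 431, 421, 406, 374, 386, 444, 460, 462, 458, 456, 458, 458, 458, 461, 459, 459, 456, 454, 454, 458, 466, 469, 463, 438, 380, 321, 295, 254, 180, 110, 89, 87, 89, 98, 130, 167, 185, 187, 189, 183, 169]
```

Touching down on the tray floor. Release with a small opening, then rise straight up.

Call:
servo_tool --plan '[[[0.45, 0, 0, 0, 0, 0, 0], [0.45, 0, 0, 0, 0, 0, 0], [0.45, 0, 0, 0, 0, 0, 0], [0.45, 0, 0, 0, 0, 0, 0], [0.45, 0, 0, 5, 0, 0, 0], [0.45, 0, 0, 10, 0, 0, 0], [0.45, 0, 0, 20, 0, 0, 0], [0.45, 0, 0, 35, 0, 0, 0], [0.45, 0, 0, 40, 0, 0, 0], [0.45, 0, 0, 40, 0, 0, 0], [0.45, 0, -20, 40, 0, 0, 0], [0.45, 0, -10, 10, 0, 0, 0]]]'

```text
t: 25.45
tool_pos: [0.4869, -0.4305, 0.2062]
orientation: [2.351, 2.068, 0.0]
force: [0.1, -0.5, 0.5]
opening: 0.0254
```

```bash
python3 - <<'E'
from h import *
s=monitor.read_state(); print(s['t'],s['tool_pos'],s['force'],s['opening'])
w=snap('wrist','w18');t=snap('top','t18');sd=snap('side','s18')
c=np.zeros((600,800,3),np.uint8)
c[:300,:400]=w[0:300,120:520,::-1]
c[:300,400:]=cv2.resize(sd[140:215,270:370,::-1],(400,300),interpolation=2)
c[300:,:400]=cv2.resize(t[120:300,200:440,::-1],(400,300),interpolation=2)
c[300:,400:]=cv2.resize(sd[150:390,150:470,::-1],(400,300))
cv2.imwrite('pics/m18.png',c)
E
```

```text
25.45 [ 0.48689139 -0.43050308  0.20623836] [ 0.14559197 -0.45941683  0.47436566] 0.025424178826861453
```

View pics/m18.png

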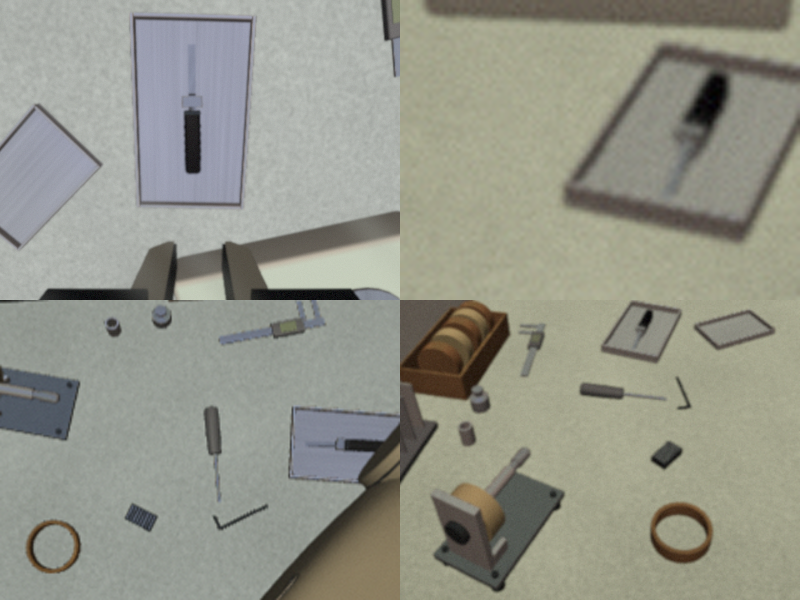

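Wedge and clip lie well inside the larger tray (wrist crop: clip at (192,101), wedge from (191,45) to (192,172), tray rim at columns 133–253 and rows 14–206). The spindle is bare and everything else is in place, so I'm handing in.

```bash
python3 -c "
from plant import job,monitor
s=monitor.read_state();print(s['t'],abs(s['dq']).max(),s['force']);print(job.close_job())"
```

```text
25.6 0.06039128770823392 [-0.28799481  0.98587567 -0.15956379]
the job is handed in; nothing more can be done
None
```

The clip is off the spindle, and both clip and wedge are lying inside the larger tray. I handed the job in at about 25.6 s of the 67 s allowed.

- **Removal:** I set the wedge on the spindle's top by feel and slid it under the bow in small steps. The clip let go, rode up and dropped into the blade's seat, then came up with the wedge. I lowered both onto the tray floor until they touched and released them.
- **Forces:** The highest reading between steps was about 8 N, made up of 6 N along the spindle and 4.6 N vertical. Readings come only at the end of each call, so brief peaks inside a call were not seen.
- **Final picture:** Wedge and clip are well inside the rim, the clip still astride the blade. The spindle is bare. The screwdriver, calliper, hex key, jaw face, core ring, spare sleeve and weight looked unmoved by eye.
- **What disagreed:** The fingertips sat about 24 mm higher than the reported tool height and `tips_ahead` imply. Because of that, the first grasp closed on air above the grip without moving the wedge. I went lower by feel and gripped it on the second try.
- **Judging the clip's seat and the lift:** I judged these from image intensity profiles, not by viewing pictures. The final picture agrees with them.

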